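# Clip in the check lamp and hold the reference plate in the photometer slot

## Task

Set up the photometer check: take the pen-shaped lamp from its cradle, press it down past the sprung jaw until it sits fully home in the middle of the fork clip with its lens end towards the slotted guard, and let go of it. Then draw the reference plate out of its stand by the white grip, lower it through the slot in the top of the guard until its dark window is level with the lens barrels, and finish while still holding it there, upright and without letting go. Leave the other things on the bench where they are.

Things in the scene. Friction and masses are not known exactly. Their poses are not given: they have to be found in the camera images.
- photometer: bench photometer, fixed: white base rail 100 x 320 x 12 mm, long along its y; origin under the rail's centre, z up. On it stand the fork clip (75 mm towards +y) and the slotted guard (90 mm towards -y). The beam axis runs along y, 55 mm above the bench. Other equipment stands fixed at the bench's edges
- clip (a point): place of the clipped-in lamp's centre: on the beam axis, 55 mm above the bench; axes as the photometer's. Two U forks 48 mm to either side along y (8 mm thick) are 17 mm wide inside, floor 48 mm above the bench, walls to 64, flared lips to 74. Within 29 mm of the middle along y all is free above 26 mm: room for fingers on both sides of the lamp
- jaw (a joint): angle of the clip's sprung jaw, rad: 0 closed, positive swings out to the photometer's +x (stop 0.5). Hinged low at the +x side; two white 10 mm rollers, 34 mm to either side of the clip's middle along y, centres 66 mm above the bench, overhang the lamp's place. A lamp pushed straight down swings it about 0.1 rad against 3 to 8 N; it snaps back over the lamp once home
- slot (a point): centre of the slot's mouth in the guard's cream top plate (100 x 100 x 10 mm), 100 mm above the bench; axes as the photometer's. Slot 38 mm long (x), 10 mm wide (y), right through, 3 mm bevel round its mouth. Below is a bay between two upright walls, open to +x and -x, 72 mm wide, with nothing to rest the plate on above the 12 mm rail
- cradle: low grey cradle, fixed, 50 x 120 mm, two open U posts 45 mm to either side of its middle along its y axis, 20 mm wide inside, floor 28 mm and walls 38 mm above the bench; base 8 mm thick between the posts; origin under its centre. It stands left or right in front of the photometer, the plate's stand on the other side
- lamp: pen-shaped aluminium lamp lying level in the cradle: straight rod 14 mm in diameter, 140 mm long along its y axis; origin on its axis at mid-length (35 mm above the bench at the start), centre of mass within 3 mm of it; at the -y end a 10 mm long steel bezel of 17 mm diameter with the lens, at the +y end a 6 mm black cap of 12 mm diameter; 60 to 130 g
- lamp_lens (a point): middle of the lamp's lens end, 70 mm from its centre along the lamp's -y axis
- stand: grey block 80 x 60 x 30 mm, fixed, with a pocket 20 mm deep in which the plate stands upright; origin under its centre, axes like the plate's
- plate: reference plate standing upright in the stand (underside 10 mm above the bench at the start): aluminium blade 36 mm wide (x), 8 mm thick (y), 90 mm high, with a dark glass window in its lower part, and on top a white grip block 26 (x) x 16 (y) x 28 mm, total height 118 mm; origin at the centre of its underside, z up; both faces are alike, so either way round will do; 55 to 115 g
- grip (a point): middle of the plate's white grip block, 104 mm above its underside; the block is 16 mm thick along the plate's y
- window (a point): middle of the plate's dark window, 20 mm above its underside; when it is level with the beam the underside of the grip block is 25 mm above the guard's top plate
- beam (a point): point of the beam in the middle of the bay, 45 mm straight below the slot's mouth, 55 mm above the bench, between two dark lens barrels (26 mm across) whose ends lie 26 mm from it on either side along y; axes as the photometer's
- amber_bottle: brown glass bottle, 68 mm across, 140 mm tall, black cap; bystander at the far side of the bench; origin under its centre
- solvent_bottle: clear bottle with blue cap, 68 mm across, 150 mm tall; bystander at the robot's right; origin under its centre
- wash_bottle: white plastic bottle with red cap, 66 mm across, 160 mm tall; bystander at the far right; origin under its centre
- beaker: open glass beaker, 70 mm across, 85 mm tall; bystander beyond the photometer; origin under its centre
- screwdriver: screwdriver lying on the bench, 170 mm long, between cradle and stand; bystander; origin under its centre, x axis along it
- vial: small brown vial with white cap, 26 mm across, 38 mm tall, standing just in front of the photometer; bystander; origin under its centre
- carton: cardboard carton 130 x 220 x 75 mm at the right; bystander; origin under its centre

How it is judged:
By the outcome, as a careful person would: the job done as asked, in the order asked, and still so for the second after the job is handed in, while the arm keeps its last pose, push and grip.
It also fails if it takes over 64 s, if anything falls off the work surface, if the arm or the gripper's body presses on something with over 40 N, if the wrist force passes 120 N, or if a joint passes its speed limit or range.

## Robot

A 6-joint arm with a two-finger parallel gripper is mounted at the origin on the work surface. World frame = base frame: x ahead of the robot, y to its left, z up, the work surface at z = 0. Lengths are in m, angles in rad, forces in N, time in s.
With the tool pointing down it reaches from about 0.275 to 0.825 m from the base axis. Payload 4.9 kg.
Tool frame: the origin (TCP) lies midway between the tips of the shut fingers; the grasp point (between the pads) lies 19 mm behind it (grip_point_offset is the distance from the TCP to the grasp point, in m); z points along the fingers, y is the line along which they close (so a half turn about z gives the same grasp; the last joint's range is limited). The gripper opens to 85 mm and grips with 20 to 120 N. Pads are 22 mm wide; open, the fingers measure 114 mm over their backs; the gripper's body (76 mm by 85 mm) begins 54 mm behind the grasp point. The pads swing forward as they close: fully open they stand 13 mm farther back than shut.
Start: joints at [1.068, 0.326, -0.193, 1.052, 0, 1.437], TCP at [0.198, 0.513, 0.231] pointing down, gripper open.
Joint ranges: [-2.65, 2.65], [-0.97, 1.79], [-1.3, 1.35], [-1.93, 2.1], [-1.47, 1.37], [-3.14, 3.14]. Speed limits (rad/s): [2.57, 2.57, 3.14, 3.14, 3.14, 3.14].

## Interface

Orientations are given as a rotation vector (axis times angle).
In Python, from cell import * gives the robot as it stands. Calls block until the motion is done:
- movep(position, orientation): joint-space move of the TCP to a pose.
- move_l(position, velocity=0.15, rot=None, until_force=None): straight line of the TCP; rot=None keeps the orientation; velocity is the mean speed in m/s. With until_force (N) it stops when the force on the tool has changed by that much, and returns True; else False.
- set_joints(angles): joint-space move.
- let_go() and grab(newtons=None): open the fingers fully, or close them until they stop; newtons is the grip in N (None keeps the last).
- sleep(seconds).
- ik(position, orientation): joint angles nearest the present ones, or None.
- get_state(): the state.
- grab_frame(name): name is "scene" or "side" or "wrist"; returns a dict with "img" (420x560x3 uint8, red, green, blue), "fx", "fy", "cx", "cy" (pixels), "cam_to_world" (4x4, takes a point from camera to world coordinates); the wrist camera has in their place "T_tool_cam" (4x4, takes a point from camera to tool coordinates, whose origin is the TCP and whose axes are the flange's). Camera axes: x right, y down, z forward; pixel columns grow to the right and rows downward; lengths in m; the calibration is good to about 2 mm. A picture is of the moment at which its call begins: read the wrist's pose just before it. There is no depth.
A pose or a line that the arm cannot do raises MotionError and nothing moves.
- sign_off(): hands the job in; it is judged then, once.
Trained networks look in the newest picture that a camera, given by its name, has taken for a name from the list of things; names that differ only in an ending like _2 or _b are one class to them, and where a whole thing is asked for, a point or a joint stands for the part that bears it (a point fixed in the world has none). Each returns a list of dicts, best first, with "score" (0 to 1); they miss things now and then, are a little off and sometimes report something else, mostly with a low value. They report only what shows in the picture. A call takes as long as a camera call.
- spot_in(camera, name): "centre" ([column, row] in pixels, amid what is visible of it).
- silhouettes(camera, name): "mask" (420x560 bool, what is visible of it) and "centre" ([column, row] in pixels, amid what is visible of it).
- tip_of(camera, name): "centre" ([column, row] in pixels: a listed point, or the origin of a listed thing).
The state is a dict: "clock": time; "q": joint angles; "joint_velocities": joint speeds; "tau": joint torques, N m; "position": TCP position; "eef_rot": TCP orientation; "contact_force": force on the tool from outside, world axes, zero at the start; "wrist_torque": the same for the moment, N m; "finger_gap": opening from 0.0 (shut) to 1.0 (fully open); "grasp_force": force on a finger pad.
Only numpy, scipy, OpenCV 4.12 (cv2) and the standard library are available. Lean on these libraries where they do the work, as an engineer would, in place of code of your own. Each camera call takes 0.05 s, during which the arm holds its last target. There are 200 camera calls.

## Working session

There is one attempt and no reset: what is moved stays moved. The work goes in short steps, each a Python script; the robot and the scene stay as the last script left them, time stands still between calls to the robot, and variables do not carry over. Pictures are saved under pics/ and viewed, at most 11 in all, crops included, and the job is handed in when it is done.

```bash
mkdir -p pics; ls
python3 - <<'E'
from cell import *
import cv2,numpy as np
fr={}
for c in("scene","side"):
    f=grab_frame(c); fr[c]=f
    print(c,f["fx"],f["cx"],f["cy"],np.round(f["cam_to_world"],3).tolist())
    for n in("photometer","clip","slot","beam","cradle","lamp","lamp_lens","stand","plate","grip","window","vial","screwdriver","solvent_bottle","carton"):
        r=tip_of(c,n)
        print(n,[(np.round(d["centre"],1).tolist(),round(d["score"],2)) for d in r[:2]])
cv2.imwrite("pics/a.png",np.vstack([fr["scene"]["img"]])[:,:,::-1])
cv2.imwrite("pics/b.png",fr["side"]["img"][:,:,::-1])
print(get_state())
E
```

```text
pics
scene 493.9026607288728 279.2368803092227 216.31918129412256 [[-0.51, 0.627, -0.589, 1.283], [0.86, 0.355, -0.367, 0.336], [-0.021, -0.693, -0.72, 0.973], [0.0, 0.0, 0.0, 1.0]]
photometer [([302.5, 274.5], 0.93)]
clip [([333.6, 268.6], 0.7)]
slot [([268.3, 237.4], 0.58)]
beam [([263.9, 251.8], 0.82)]
cradle [([434.9, 266.8], 0.63)]
lamp [([438.5, 258.2], 0.74), ([212.7, 154.4], 0.74)]
lamp_lens [([163.8, 182.0], 0.46), ([350.0, 219.4], 0.19)]
stand [([257.8, 185.9], 0.66)]
plate [([256.0, 182.9], 0.83), ([256.1, 180.4], 0.55)]
grip [([254.7, 158.1], 0.69)]
window [([258.5, 182.5], 0.7)]
vial [([349.2, 240.0], 0.46)]
screwdriver [([344.3, 217.4], 0.57), ([436.1, 273.2], 0.28)]
solvent_bottle [([218.0, 151.3], 0.98)]
carton [([160.3, 180.9], 0.58), ([266.1, 236.6], 0.33)]
side 447.84817628801756 284.72834270399335 200.72970110948802 [[0.979, -0.143, 0.147, 0.413], [-0.205, -0.649, 0.733, -0.944], [-0.009, -0.748, -0.664, 0.845], [0.0, 0.0, 0.0, 1.0]]
photometer [([296.6, 199.3], 0.95)]
clip [([288.1, 169.2], 0.6), ([296.2, 197.5], 0.19)]
slot [([310.6, 188.8], 0.69)]
beam [([310.5
[... 504 characters left out ...]
 372.1], 0.64)]
{'clock': 1.6, 'q': array([ 1.06777778e+00,  3.26220410e-01, -1.92598842e-01,  1.05198921e+00,
        5.28474020e-06,  1.43657777e+00]), 'joint_velocities': array([ 0.00113968,  0.00014819, -0.00186033, -0.00082111, -0.00165733,
        0.00124081]), 'tau': array([ 2.28509435e-05, -4.43316579e+01,  2.62755865e+01,  1.07591321e-03,
       -5.49790332e-05, -8.50352365e-06]), 'position': array([0.19828044, 0.51303775, 0.23127015]), 'eef_rot': array([-5.76030550e-01, -3.08832281e+00,  1.54979543e-05]), 'contact_force': array([0.41206777, 0.08021263, 0.85953548]), 'wrist_torque': array([ 0.02505038,  0.02698912, -0.05874744]), 'grasp_force': 0.0, 'finger_gap': 1.0053977185076584}
```

View pics/a.png

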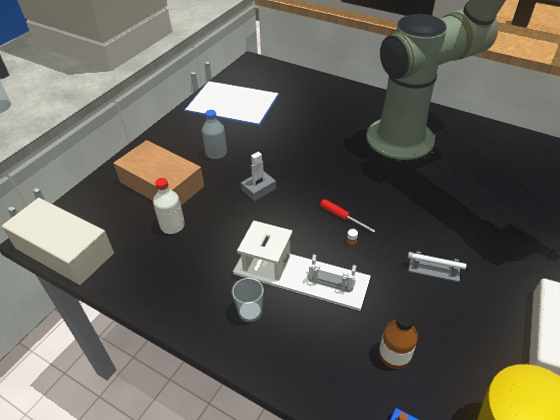

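View pics/b.png

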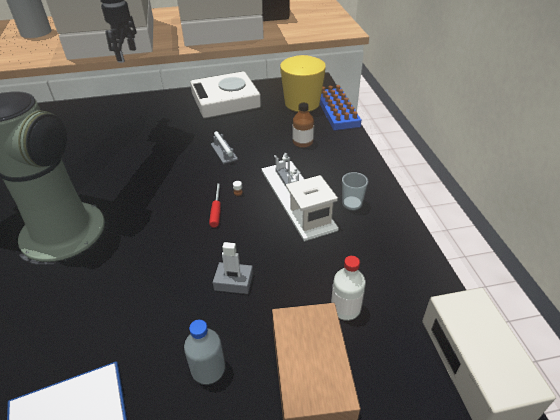

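The scene view shows the photometer with its guard at (266,240) and its clip at (333,275). The lamp and cradle are at (436,265), the plate and stand at (257,180), and the vial at (352,237). The side view agrees: guard (312,200), cradle (223,148), plate (232,270). Next I triangulate these.

```bash
cat > h.py <<'E'
from cell import *
import numpy as np, cv2
from scipy.spatial.transform import Rotation as R
from scipy.optimize import least_squares
def view(c):
    s=get_state(); f=grab_frame(c)
    if c=="wrist":
        W=np.eye(4); W[:3,:3]=R.from_rotvec(s["eef_rot"]).as_matrix(); W[:3,3]=s["position"]; T=W@f["T_tool_cam"]
    else: T=f["cam_to_world"]
    return dict(f=f,T=np.array(T),img=f["img"])
def proj(v,P):
    P=np.atleast_2d(P); c=(P-v["T"][:3,3])@v["T"][:3,:3]; f=v["f"]
    return np.c_[f["fx"]*c[:,0]/c[:,2]+f["cx"],f["fy"]*c[:,1]/c[:,2]+f["cy"]]
def ray(v,p):
    f=v["f"]; d=v["T"][:3,:3]@[(p[0]-f["cx"])/f["fx"],(p[1]-f["cy"])/f["fy"],1]; return v["T"][:3,3],d
def on_z(v,p,z):
    o,d=ray(v,p); return o+d*(z-o[2])/d[2]
def tri(obs):
    A=np.zeros((3,3));b=np.zeros(3)
    for v,p in obs:
        o,d=ray(v,p);d=d/np.linalg.norm(d);M=np.eye(3)-np.outer(d,d);A+=M;b+=M@o
    X=np.linalg.solve(A,b); return X,[np.round(proj(v,X)[0]-p,1).tolist() for v,p in obs]
def down(yaw):  # tool z down, tool y (closing line) along world angle yaw
    y=np.array([np.cos(yaw),np.sin(yaw),0]);z=np.array([0,0,-1.]);return R.from_matrix(np.c_[np.cross(y,z),y,z]).as_rotvec()
E
python3 - <<'E'
from h import *
a=view("scene");b=view("side")
O=dict(photometer=([302.5,274.5],[296.6,199.3]),clip=([333.6,268.6],[288.1,169.2]),slot=([268.3,237.4],[310.6,188.8]),beam=([263.9,251.8],[310.5,203.7]),cradle=([434.9,266.8],[225.3,150.9]),lamp=([438.5,258.2],[220.6,142.1]),stand=([257.8,185.9],[233.3,281.2]),grip=([254.7,158.1],[231,248.6]),window=([258.5,182.5],[229.4,275.6]),vial=([352,241],[237.3,194]),screw=([344.3,217.4],[217,204.1]),solv=([216,154],[207,372]))
for n,(p,q) in O.items():
    X,e=tri([(a,p),(b,q)]);print(n,X.round(3),e)
f=grab_frame("wrist");print(f["fx"],f["cx"],f["cy"],np.round(f["T_tool_cam"],3).tolist())
E
```

```text
photometer [ 0.633 -0.01  -0.   ] [[-1.0, 0.6], [-0.9, -0.5]]
clip [0.622 0.064 0.056] [[-1.8, 1.3], [-1.5, -0.9]]
slot [ 0.649 -0.094  0.105] [[-1.1, 0.7], [-1.1, -0.6]]
beam [ 0.653 -0.102  0.057] [[0.6, -0.4], [0.6, 0.3]]
cradle [0.459 0.262 0.008] [[-1.2, 1.1], [-1.0, -0.7]]
lamp [0.45  0.265 0.038] [[0.1, -0.1], [0.1, 0.0]]
stand [ 0.422 -0.272  0.008] [[-0.4, 0.3], [-0.5, -0.3]]
grip [ 0.427 -0.27   0.117] [[0.0, -0.0], [0.0, 0.0]]
window [ 0.417 -0.268  0.023] [[0.6, -0.5], [0.8, 0.5]]
vial [ 0.472  0.05  -0.001] [[-0.4, 0.3], [-0.4, -0.3]]
screw [0.412 0.001 0.011] [[0.5, -0.4], [0.5, 0.4]]
solv [ 0.344 -0.476 -0.008] [[0.2, -0.1], [0.3, 0.1]]
334.73716856847676 284.99420625629983 212.05984753515784 [[0.001, -0.955, -0.295, 0.076], [1.0, 0.001, 0.001, 0.0], [-0.0, -0.295, 0.955, -0.143], [0.0, 0.0, 0.0, 1.0]]
```

Run:
```python
from h import *
import pickle
a=np.radians(99.7)
clip=np.array([.622,.064]);slot=np.array([.651,-.097]);st=np.array([.425,-.27]);lamp=np.array([.452,.264])
V=[]
def go(name,xy,z,yaw,names):
    r=down(yaw); p=[*xy,z]
    try: movep(p,r)
    except MotionError as e: print(name,"fail",e);return
    v=view("wrist");v["n"]=name
    v["d"]={n:[(np.round(d["centre"],1).tolist(),round(d["score"],2)) for d in tip_of("wrist",n)[:2]] for n in names}
    V.append(v);cv2.imwrite(f"pics/{name}.png",v["img"][:,:,::-1])
    print(name,get_state()["clock"],v["d"])
go("lampA",lamp,.2,a-np.pi/2,["lamp","lamp_lens","cradle"])
go("clipA",clip,.22,a,["clip","slot"])
go("slotA",slot,.25,a,["clip","slot","beam"])
go("slotB",slot,.25,a-np.pi,["clip","slot","beam"])
go("clipB",clip,.22,a-np.pi,["clip","slot"])
pickle.dump(V,open("V.pkl","wb"))
for i in range(0,5): pass
g=[cv2.resize(v["img"][:,:,::-1],(400,300)) for v in V]
while len(g)<4:g.append(g[0]*0)
cv2.imwrite("pics/m1.png",np.vstack([np.hstack(g[:2]),np.hstack(g[2:4])]))
```

```text
lampA 3.2917 {'lamp': [], 'lamp_lens': [([297.0, 256.9], 0.88)], 'cradle': [([287.3, 187.0], 0.75)]}
clipA 5.1583 {'clip': [([286.0, 199.3], 0.64)], 'slot': [([84.7, 211.0], 0.6)]}
slotA 6.0667 {'clip': [([444.5, 187.4], 0.94)], 'slot': [([282.9, 200.2], 0.83)], 'beam': [([284.7, 185.8], 0.62)]}
slotB 8.9167 {'clip': [([125.9, 184.1], 0.94)], 'slot': [([285.7, 194.3], 0.6), ([377.2, 355.3], 0.6)], 'beam': [([286.7, 182.0], 0.61)]}
clipB 9.775 {'clip': [([286.1, 193.7], 0.8), ([487.4, 200.7], 0.54)], 'slot': [([489.8, 200.9], 0.91)]}
```

View pics/m1.png

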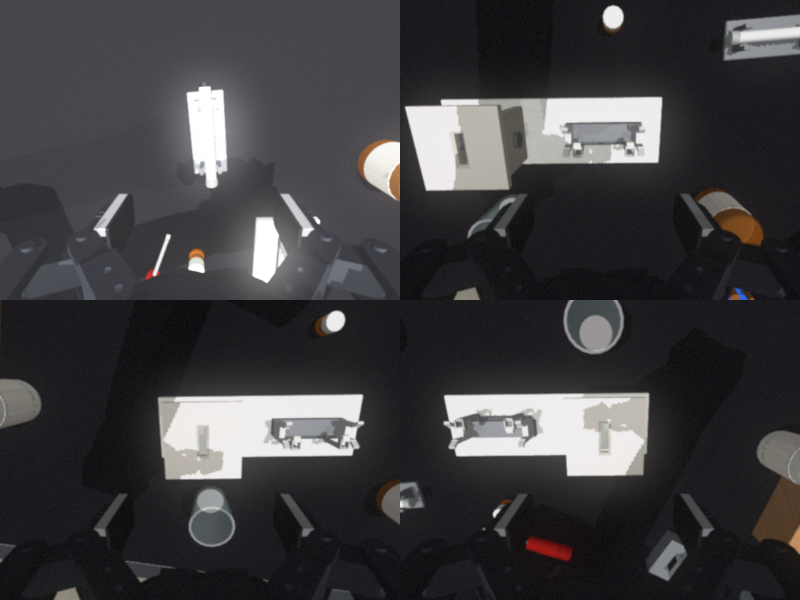

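lampA shows the lamp lens-down at about (297,257) with the black cap up, so the lens points towards world -y, as needed. The guard slot is near (283,200) and the clip near (286,197). Now I fit these more precisely.

Run:
```python
from h import *
import pickle
V={v["n"]:v for v in pickle.load(open("V.pkl","rb"))}
for nm,z in(("slot",.1),("clip",.055),("beam",.055)):
    for k,v in V.items():
        if v["d"].get(nm): print(nm,k,on_z(v,v["d"][nm][0][0],z).round(4))
print(on_z(V["lampA"],[297,256.9],.035),on_z(V["lampA"],[287.3,187],0))
def crop(k,c,w,h,s): 
    x,y=int(c[0]-w/2),int(c[1]-h/2); return cv2.resize(V[k]["img"][y:y+h,x:x+w,::-1],None,fx=s,fy=s,interpolation=cv2.INTER_CUBIC),(x,y)
a,oa=crop("slotA",[283,200],100,75,4);b,ob=crop("slotB",[285,195],100,75,4)
c,oc=crop("clipA",[286,195],133,100,3);d,od=crop("clipB",[286,195],133,100,3)
d=cv2.resize(d,(400,300));c=cv2.resize(c,(400,300))
cv2.imwrite("pics/m2.png",np.vstack([np.hstack([a,b]),np.hstack([c,d])]));print(oa,ob,oc,od)
cv2.imwrite("pics/m3.png",cv2.resize(V["lampA"]["img"][100:280,210:370,::-1],None,fx=3.3,fy=3.3,interpolation=cv2.INTER_CUBIC))
```

```text
slot clipA [ 0.6535 -0.0958  0.1   ]
slot slotA [ 0.6538 -0.0972  0.1   ]
slot slotB [ 0.6518 -0.0968  0.1   ]
slot clipB [ 0.6534 -0.0996  0.1   ]
clip clipA [0.6275 0.0674 0.055 ]
clip slotA [0.6242 0.0668 0.055 ]
clip slotB [0.6233 0.0653 0.055 ]
clip clipB [0.6201 0.0629 0.055 ]
beam slotA [ 0.6504 -0.0961  0.055 ]
beam slotB [ 0.6536 -0.0976  0.055 ]
[0.4740925  0.20166307 0.035     ] [0.45367133 0.26287697 0.        ]
(233, 162) (235, 157) (219, 145) (219, 145)
```

View pics/m2.png

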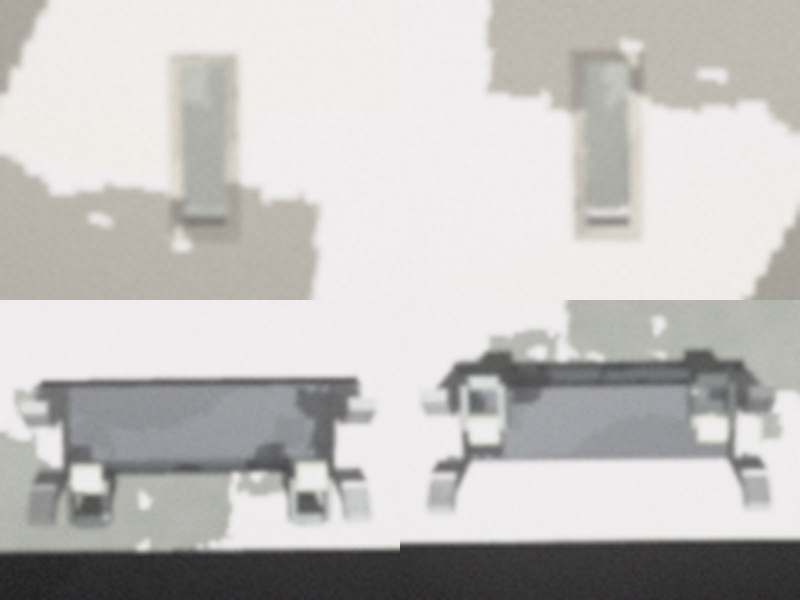

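View pics/m3.png

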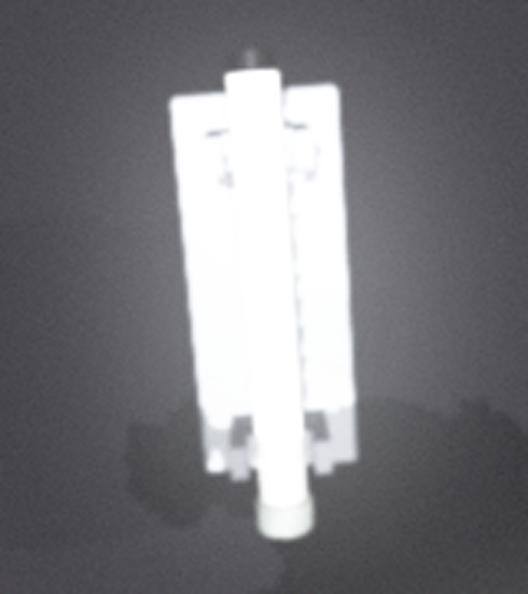

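Slot mouth outline centres are about (283.7,198.4) in slotA and (286.5,193.0) in slotB. The lamp axis runs from (286.5,122.7) to (295.6,250), with the lens end at about (296.7,262.7).

Run:
```python
from h import *
import pickle
V={v["n"]:v for v in pickle.load(open("V.pkl","rb"))}
def railedge(k,c0,c1):
    g=cv2.GaussianBlur(cv2.cvtColor(V[k]["img"],cv2.COLOR_RGB2GRAY),(3,3),0).astype(float);P=[]
    for c in range(c0,c1):
        col=g[190:300,c]; i=np.argmin(np.diff(col)); 
        # subpixel by half level
        hi,lo=col[max(i-3,0)],col[i+4]; m=(hi+lo)/2; j=max(i-3,0)
        while col[j+1]>m:j+=1
        P.append(on_z(V[k],[c,190+j+(col[j]-m)/(col[j]-col[j+1])],.012)[:2])
    P=np.array(P); l=cv2.fitLine(P.astype(np.float32),cv2.DIST_HUBER,0,1e-5,1e-5).ravel()
    d=l[:2]*np.sign(l[1]); n=np.array([d[1],-d[0]])
    r=(P-l[2:])@n
    print(k,"yaw",np.degrees(np.arctan2(-d[0],d[1])).round(2),"off",l[2:],"rms",r.std()); return d,l[2:]
E=[railedge("clipA",200,355),railedge("slotA",355,490),railedge("clipB",205,360),railedge("slotB",70,220)]
yaw=np.mean([np.arctan2(-d[0],d[1]) for d,_ in E]);ey=np.array([-np.sin(yaw),np.cos(yaw)]);ex=np.array([ey[1],-ey[0]])
o=[p@ex for _,p in E];print("yaw",np.degrees(yaw),"x offs",o,"mid",np.mean(o))
for k,p in(("slotA",[283.7,198.4]),("slotB",[286.5,193.0])):
    q=on_z(V[k],p,.1)[:2];print(k,q,"along",q@ex,q@ey)
v=V["lampA"]
f=lambda x,y:[210+x/3.3-.35,100+y/3.3-.35]
A=on_z(v,f(252.5,75),.035)[:2];B=on_z(v,f(282.5,495),.035)[:2];d=(A-B)/np.linalg.norm(A-B)
print("lamp yaw",np.degrees(np.arctan2(-d[0],d[1])))
for px,z,s in((f(286,537),.041,70),(f(252.5,70),.042,-64),(f(283,497),.042,60)): 
    q=on_z(v,px,z)[:2]; print(q,q+d*s)
```

```text
clipA yaw 10.3 off [0.6718643  0.07251009] rms 0.0035248472829746565
slotA yaw 10.43 off [0.6714229  0.07433143] rms 9.018005263125263e-05
clipB yaw 10.45 off [0.5762305  0.04465685] rms 0.004702065419463457
slotB yaw 10.46 off [0.5790065  0.02728947] rms 0.004357580837767367
yaw 10.408654 x offs [np.float32(0.6739084), np.float32(0.6738034), np.float32(0.5748162), np.float32(0.57440877)] mid 0.6242342
slotA [ 0.65202751 -0.09676206] along 0.6238160777807862 -0.21297008236710693
slotB [ 0.65308782 -0.09728276] along 0.6247648612848578 -0.21367377221599645
lamp yaw 14.139448690101547
[0.47379618 0.19841449] [-16.62599423  68.07769828]
[0.44060987 0.32992013] [ 16.07470395 -61.73113933]
[0.47045737 0.21148489] [-14.18650583  58.39372814]
```

```bash
cat >> h.py <<'E'
yaw=np.radians(10.45);ey=np.array([-np.sin(yaw),np.cos(yaw)]);ex=np.array([ey[1],-ey[0]])
SLOT=.6243*ex-.2133*ey; CLIP=SLOT+.165*ey
E
python3 - <<'E'
from h import *
r=down(np.radians(14.14))
movep([.4562,.268,.12],r); move_l([.4562,.268,.016],.1)
grab(60);s=get_state();print(s["clock"],s["finger_gap"],s["grasp_force"],s["contact_force"])
move_l([.4562,.268,.14],.15)
movep([*CLIP,.115],down(yaw))
s=get_state();print(s["clock"],s["position"],s["finger_gap"],s["grasp_force"],CLIP,SLOT)
v=view("wrist");I=v["img"][:,:,::-1].copy()
# predicted rod end (+64) & cap end(+70) for grasp at z+.019
for L in(64,70): print(L,proj(v,[*(s["position"][:2]+ey*L/1e3),s["position"][2]+.019+.007]))
sc=view("scene");sd=view("side")
for c,vv in(("scene",sc),("side",sd)):
    for n,P in(("lamp",0),("lamp_lens",-.07)):
        d=tip_of(c,n); print(c,n,[(np.round(x["centre"],1),round(x["score"],2)) for x in d[:2]],proj(vv,[*(s["position"][:2]+ey*P),s["position"][2]+.019]).round(1))
J=cv2.resize(sd["img"][110:230,210:370,::-1],(560,420),interpolation=cv2.INTER_CUBIC)
cv2.imwrite("pics/c1.png",cv2.resize(np.hstack([I,J]),(800,300)))
E
```

```text
12.775 0.14559497029390078 58.39265584945679 [-0.71853563 -0.61601611  2.62858329]
14.775 [0.62166994 0.06682279 0.11460892] 0.14163747738433408 58.398290276527405 [0.62270562 0.06573504] [ 0.65263289 -0.0965282 ]
64 [[287.31773191 145.38507717]]
70 [[287.39440427 127.42175077]]
scene lamp [(array([337.8, 249.7]), 0.87), (array([253.3, 310.6]), 0.54)] [[335.2 248.7]]
scene lamp_lens [(array([305.2, 240.1]), 0.66), (array([267.3, 252.6]), 0.53)] [[305.1 240.9]]
side lamp [(array([287.1, 145.6]), 0.6), (array([315.6, 375. ]), 0.34)] [[286.  145.4]]
side lamp_lens [(array([296.5, 161.4]), 0.6)] [[296.  159.2]]
```

View pics/c1.png

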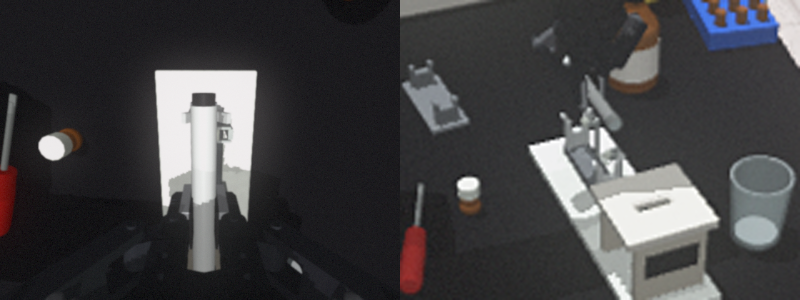

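The wrist view shows the lamp held level and lined up over the clip: rod end at row 147 (predicted 145), cap end at row 130. It is centred to within about 1 mm. Pressing it in.

Run:
```python
from h import *
def st(t):
    s=get_state();e=s["position"][:2]-CLIP;print(t,round(s["clock"],2),"err xy(ph) %.4f %.4f"%(e@ex,e@ey),"z %.4f"%s["position"][2],s["contact_force"].round(1),s["wrist_torque"].round(2),round(s["grasp_force"],1))
st("now")
move_l([*CLIP,.065],.1);sleep(.2);st("above")
z=.065
while z>.0345:
    z-=.006; h=move_l([*CLIP,max(z,.034)],.04,until_force=35);st((h,round(z,4)))
    if h:break
sleep(.2);st("end")
```

```text
now 15.12 err xy(ph) -0.0000 0.0010 z 0.1153 [ 1.  -0.1 -1.2] [ 0.01 -0.03 -0.  ] 58.4
above 15.97 err xy(ph) 0.0007 -0.0001 z 0.0659 [-0.   0.5 -1.4] [-0.04 -0.01 -0.04] 58.4
(False, 0.059) 16.27 err xy(ph) -0.0003 0.0001 z 0.0587 [ 0.4  0.1 -2.2] [-0.01 -0.02 -0.  ] 58.4
(False, 0.053) 16.57 err xy(ph) -0.0018 -0.0000 z 0.0521 [-4.4 -1.2 -0.9] [-0.34  0.8  -0.07] 58.6
(False, 0.047) 16.88 err xy(ph) -0.0007 0.0000 z 0.0461 [-3.5 -2.2 -1.9] [-0.33  0.72 -0.1 ] 58.4
(False, 0.041) 17.18 err xy(ph) -0.0005 0.0000 z 0.0402 [-3.8 -1.8 -4.6] [-0.27  0.65 -0.09] 58.4
(False, 0.035) 17.48 err xy(ph) 0.0020 -0.0000 z 0.0362 [-2.6  0.9  2.2] [-0.06  0.37 -0.01] 59.1
(False, 0.029) 17.73 err xy(ph) 0.0021 -0.0000 z 0.0361 [-3.6  0.2 10.3] [ 0.07  0.69 -0.05] 59.9
end 17.93 err xy(ph) 0.0021 -0.0000 z 0.0361 [-3.1  0.2  9.6] [0.   0.66 0.01] 59.9
```

Run:
```python
from h import *
let_go();s=get_state();print(s["clock"],s["position"],s["contact_force"].round(1))
p=s["position"];move_l([p[0],p[1],.16],.15)
v=view("wrist");cv2.imwrite("pics/d1.png",v["img"][:,:,::-1])
C=[*CLIP,.055]
print("pred clip",proj(v,C),"cap",proj(v,[*(CLIP+.07*ey),.061]),"rodend",proj(v,[*(CLIP+.064*ey),.062]),"lens",proj(v,[*(CLIP-.07*ey),.055]))
print([(x["centre"],x["score"]) for x in tip_of("wrist","lamp")],[(x["centre"],x["score"]) for x in tip_of("wrist","lamp_lens")])
I=v["img"][60:300,170:400,::-1];J=view("side")["img"][130:220,240:340,::-1]
cv2.imwrite("pics/d2.png",np.hstack([cv2.resize(I,(400,417)),cv2.resize(J,(400,417))]));print(get_state()["clock"])
```

```text
18.625 [0.6226913  0.06572774 0.03389025] [0.5 0.4 0.2]
pred clip [[287.06361062 212.12804013]] cap [[287.39945922 118.15055016]] rodend [[287.37854123 127.14787388]] lens [[286.813901   292.39720615]]
[([287.5, 214.4], 0.71)] [([292.2, 291.0], 0.85)]
19.8167
```

View pics/d2.png

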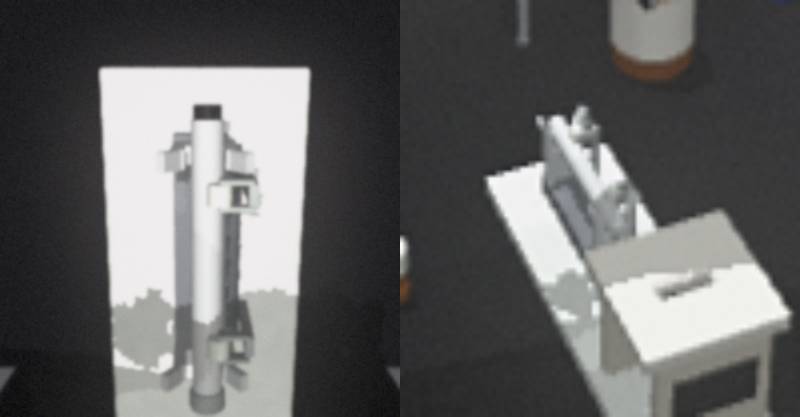

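The lamp sits in both forks with the rollers over it. Its cap end is at about (289,120) against a predicted (287,118), and the lens end points at the guard. Now the plate.

Run:
```python
from h import *
import pickle
xy=np.array([.425,-.27]);V=[]
for k,y in(("pA",np.pi/2),("pB",-np.pi/2)):
    movep([*xy,.24],down(y));sleep(.15);v=view("wrist");v["n"]=k;V.append(v)
    g=tip_of("wrist","grip");m=silhouettes("wrist","stand");p=tip_of("wrist","stand")
    print(k,get_state()["clock"],get_state()["position"],[(np.round(x["centre"],1),round(x["score"],2),on_z(v,x["centre"],.114).round(4)) for x in g[:2]],[(np.round(x["centre"],1),round(x["score"],2),on_z(v,x["centre"],0).round(4)) for x in p[:1]])
    if m: print(m[0]["score"],cv2.minAreaRect(np.argwhere(m[0]["mask"])[:,::-1].astype(np.float32)))
pickle.dump(V,open("P.pkl","wb"))
cv2.imwrite("pics/e.png",np.hstack([cv2.resize(v["img"][70:310,195:375,::-1],(400,533),interpolation=cv2.INTER_CUBIC) for v in V]))
```

```text
pA 21.975 [ 0.42514918 -0.26978054  0.23990132] [(array([291.3, 201.5]), 0.59, array([ 0.4228, -0.2636,  0.114 ]))] [(array([287.7, 177. ]), 0.57, array([ 0.4247, -0.2656,  0.    ]))]
0.56 ((288.12774658203125, 179.27371215820312), (56.30216598510742, 76.63587951660156), 19.98310661315918)
pB 24.975 [ 0.42501042 -0.26997834  0.24000966] [(array([278.5, 201.9]), 0.72, array([ 0.4252, -0.2641,  0.114 ]))] [(array([280.8, 176.8]), 0.91, array([ 0.4238, -0.2646,  0.    ]))]
0.91 ((281.6829528808594, 180.5825653076172), (58.00761032104492, 77.4888687133789), 19.09349250793457)
```

View pics/e.png

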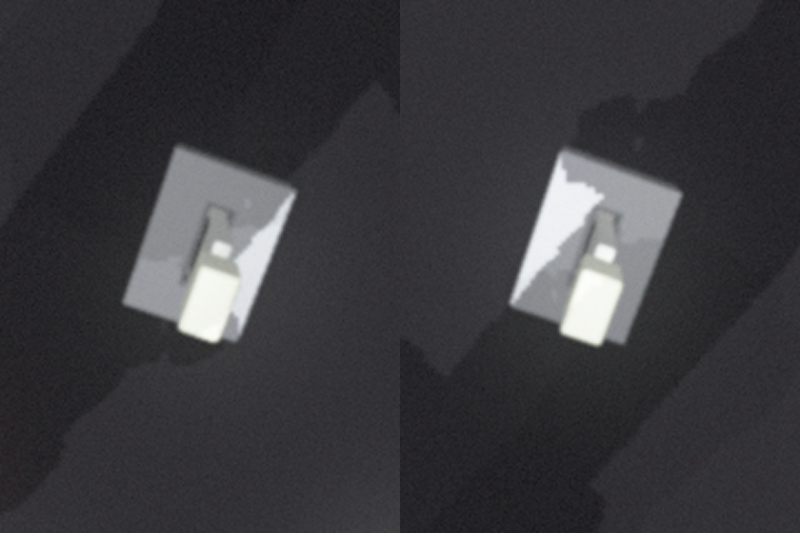

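The white grip top is centred at about (289,206) in pA and (281,208) in pB, with its long axis tilted about 20° in the image. Fitting the outline.

Run:
```python
from h import *
import pickle
for v,c in zip(pickle.load(open("P.pkl","rb")),([289,205],[281,207])):
    g=cv2.cvtColor(v["img"],cv2.COLOR_RGB2GRAY)
    print(g[c[1]-22:c[1]+24:4,c[0]])
    t=(int(g[c[1],c[0]])+165)/2
    for t in(195,210):
        n,l,s,ce=cv2.connectedComponentsWithStats((g>t).astype(np.uint8),connectivity=4)
        k=l[c[1],c[0]]; P=np.argwhere(l==k)[:,::-1].astype(np.float32);r=cv2.minAreaRect(P)
        b=np.array([on_z(v,q,.128)[:2] for q in cv2.boxPoints(r)]);e=[b[1]-b[0],b[2]-b[1]];L=max(e,key=np.linalg.norm)
        print(v["n"],t,s[k],[np.linalg.norm(x).round(4) for x in e],"ang",np.degrees(np.arctan2(L[1],L[0]))%180,"rect",b.mean(0),"cent",on_z(v,ce[k],.128)[:2])
```

```text
[170 165 228 247 245 244 244 243 243 250 189  49]
pA 195 [ 276  160   50   64 1055] [np.float64(0.0568), np.float64(0.0207)] ang 158.42314786197107 rect [ 0.40928963 -0.2577069 ] cent [ 0.41649931 -0.25890722]
pA 210 [276 162  48  61 975] [np.float64(0.0546), np.float64(0.0203)] ang 158.79852964991488 rect [ 0.4101376  -0.25802514] cent [ 0.41709457 -0.25929911]
[174 180 246 252 247 246 246 246 245 245 111  45]
pB 195 [268 191  27  34 609] [np.float64(0.0255), np.float64(0.0156)] ang 161.67590898516306 rect [ 0.42442595 -0.26633974] cent [ 0.42467696 -0.26620271]
pB 210 [268 191  27  34 575] [np.float64(0.0251), np.float64(0.0152)] ang 159.63096152693336 rect [ 0.42427493 -0.26598709] cent [ 0.42463    -0.26619773]
```

Run:
```python
from h import *
r=down(np.radians(70.3-180));G=[.4242,-.2663]
movep([*G,.16],r);move_l([*G,.095],.08)
grab(60);sleep(.1);s=get_state();print(s["clock"],s["finger_gap"],s["grasp_force"],s["contact_force"].round(1))
move_l([*G,.225],.12);s=get_state();print(s["clock"],s["contact_force"].round(1),s["finger_gap"])
movep([*SLOT,.225],down(yaw+np.pi/2-np.pi));sleep(.3)
s=get_state();p=s["position"];e=p[:2]-SLOT;print(s["clock"],p,e@ex,e@ey)
cv2.imwrite("pics/f0.png",view("wrist")["img"][:,:,::-1])
ims=[]
for c in("scene","side"):
    v=view(c)
    for n,z in(("grip",.019),("window",-.065),("plate",-.085)):
        d=tip_of(c,n);q=proj(v,[*p[:2],p[2]+z])[0];print(c,n,[(np.round(x["centre"],1),round(x["score"],2)) for x in d[:2]],"pred",q.round(1))
    q=q.astype(int);ims.append(cv2.resize(v["img"][q[1]-75:q[1]+75,q[0]-50:q[0]+50,::-1],(400,600),interpolation=cv2.INTER_CUBIC))
cv2.imwrite("pics/f.png",np.hstack(ims))
```

```text
27.1083 0.1793415820554022 58.72085630893707 [-0.7 -0.4  2.8]
28.3417 [-1.1  0.2 -1.1] 0.1775120554713751
29.7417 [ 0.65221063 -0.09765558  0.22541956] -0.0006197341413907651 -0.0010320901593787785
scene grip [(array([262.9, 195.6]), 0.79)] pred [262.6 195.5]
scene window [(array([264.1, 221.8]), 0.9)] pred [264.3 222.5]
scene plate [(array([264.8, 226. ]), 0.73)] pred [264.6 228.4]
side grip [(array([313.1, 146.2]), 0.62)] pred [312.8 143.7]
side window [(array([307.3, 173.6]), 0.6)] pred [311.7 171.9]
side plate [(array([310. , 177.5]), 0.95), (array([313. , 188.9]), 0.47)] pred [311.5 178.2]
```

View pics/f.png

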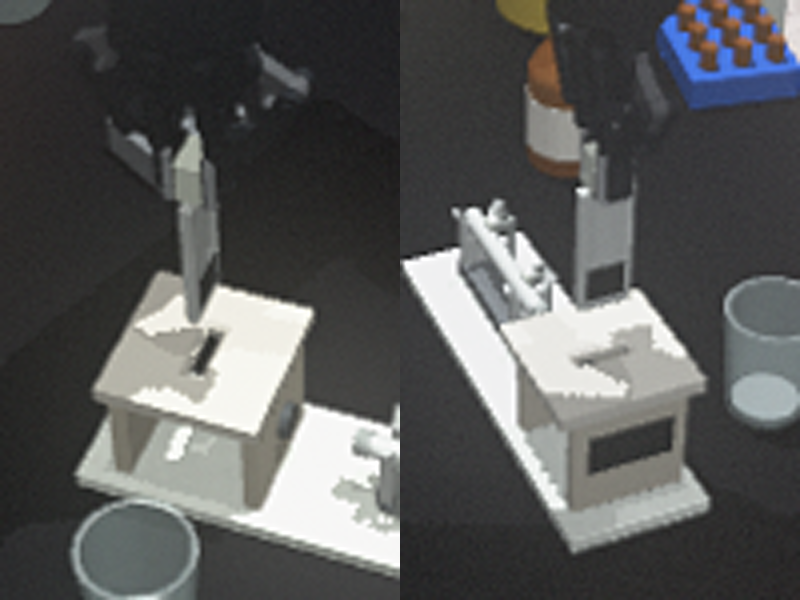

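View pics/f0.png

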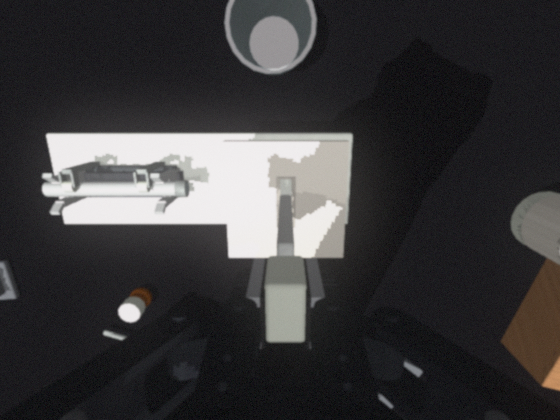

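The plate is held upright above the guard, with its blade column at 285 and the slot at column 287. The grip top spans rows 258–342. I check the along-x offset from those rows, then lower it with a force guard.

Run:
```python
from h import *
v=view("wrist");p=get_state()["position"]
q=[proj(v,[*(p[:2]+ex*d),p[2]+.033])[0] for d in(.013,-.013)];print(np.round(q,1))
mid=(q[0][1]+q[1][1])/2;k=.026/(q[1][1]-q[0][1]);off=(mid-300)*k;print("plate x offset in hand",off)
off=float(np.clip(off,-.004,.004));T=SLOT-ex*off
def st(t):
    s=get_state();e=s["position"][:2]-T;print(t,round(s["clock"],2),"err %.4f %.4f"%(e@ex,e@ey),"z %.4f"%s["position"][2],s["contact_force"].round(1),s["wrist_torque"].round(2))
move_l([*T,.195],.08);sleep(.3);st("above")
for z in(.19,.185,.18,.175,.165,.15,.135,.12):
    h=move_l([*T,z],.04,until_force=10);st((h,z))
    if h:break
```

```text
[[286.7 284. ]
 [286.5 343.3]]
plate x offset in hand 0.005989360764428548
above 31.07 err 0.0003 -0.0001 z 0.1955 [ 1.  -1.  -0.6] [-0.   -0.03 -0.02]
(False, 0.19) 31.34 err -0.0003 0.0001 z 0.1895 [-0.4  0.1 -1. ] [-0.01  0.11  0.01]
(False, 0.185) 31.62 err 0.0004 -0.0002 z 0.1852 [ 1.3 -0.6  0.7] [-0.07 -0.2  -0.01]
(True, 0.18) 31.82 err 0.0024 -0.0005 z 0.1843 [-1.5  0.6  7.9] [ 0.16  0.58 -0.01]
```

The extra rows were the block's end face: its top face spans 284–342 against a predicted 284–343. So the offset is about 0, and I was displaced 4 mm. Lifting slightly and correcting.

Run:
```python
from h import *
T=SLOT
def st(t):
    s=get_state();e=s["position"][:2]-T;print(t,round(s["clock"],2),"err %.4f %.4f"%(e@ex,e@ey),"z %.4f"%s["position"][2],s["contact_force"].round(1),s["wrist_torque"].round(2),round(s["finger_gap"],4))
move_l([*get_state()["position"][:2],.192],.05);move_l([*T,.192],.05);sleep(.3);st("above")
for z in(.187,.183,.18,.175,.165,.15,.135,.12):
    h=move_l([*T,z],.04,until_force=8);st((h,z))
    if h:break
cv2.imwrite("pics/g.png",view("wrist")["img"][:,:,::-1])
```

```text
above 32.7 err -0.0001 0.0000 z 0.1919 [-0.4 -0.5 -1.5] [0.06 0.02 0.01] 0.1768
(False, 0.187) 32.98 err -0.0003 0.0002 z 0.1865 [-0.9  0.3 -0.8] [-0.   -0.04  0.03] 0.1785
(False, 0.183) 33.23 err 0.0004 -0.0003 z 0.1828 [ 1.6 -0.9 -2.6] [-0.23 -0.57  0.02] 0.1801
(False, 0.18) 33.48 err 0.0003 -0.0002 z 0.1798 [ 2.9 -1.3 -3.2] [-0.28 -0.79 -0.  ] 0.1807
(False, 0.175) 33.75 err 0.0002 -0.0002 z 0.1746 [ 4.1 -1.7 -4.4] [-0.42 -1.11 -0.04] 0.1753
(False, 0.165) 34.15 err 0.0001 -0.0002 z 0.1643 [ 5.5 -2.2 -5.7] [-0.59 -1.28 -0.02] 0.1782
(False, 0.15) 34.67 err 0.0001 -0.0002 z 0.1493 [ 4.6 -2.5 -3.3] [-0.79 -1.28 -0.02] 0.1811
(False, 0.135) 35.2 err -0.0000 -0.0003 z 0.1340 [ 4.4 -3.2 -2.6] [-0.86 -1.21 -0.05] 0.1809
(False, 0.12) 35.73 err -0.0001 -0.0003 z 0.1187 [ 5.1 -4.1 -1.8] [-0.91 -1.08 -0.03] 0.178
```

Run:
```python
from h import *
def st(t):
    s=get_state();e=s["position"][:2]-SLOT;print(t,round(s["clock"],2),"err %.4f %.4f"%(e@ex,e@ey),"z %.4f"%s["position"][2],s["contact_force"].round(1),s["wrist_torque"].round(2),R.from_rotvec(s["eef_rot"]).as_matrix()[:,2].round(4))
for d in((.0006,-.0005),(.0010,-.001)):
    move_l([SLOT[0]+d[0],SLOT[1]+d[1],.1205],.02);sleep(.2);st(d)
p=get_state()["position"];ims=[]
for c in("scene","side"):
    v=view(c)
    for n,z in(("grip",.019),("window",-.065)):
        d=tip_of(c,n);q=proj(v,[*p[:2],p[2]+z])[0];print(c,n,[(np.round(x["centre"],1),round(x["score"],2)) for x in d[:2]],"pred",q.round(1))
    # grip underside edges prediction & guard top
    q=proj(v,[*p[:2],.115])[0];q0=(q-[50,50]).astype(int);I=cv2.resize(v["img"][q0[1]:q0[1]+100,q0[0]:q0[0]+100,::-1],(400,400),interpolation=cv2.INTER_CUBIC)
    for sx,sy in((1,1),(1,-1),(-1,1),(-1,-1)):
        for z,col in((.125,(0,0,255)),(.153,(0,255,0))):
            a=(proj(v,[*(p[:2]+ex*.013*sx+ey*.008*sy),z])[0]-q0+.5)*4;cv2.circle(I,tuple(int(x) for x in a),2,col,-1)
    ims.append(I)
cv2.imwrite("pics/k.png",np.hstack(ims))
```

```text
(0.0006, -0.0005) 36.23 err -0.0001 -0.0003 z 0.1188 [ 4.9 -3.5 -4.5] [-0.74 -1.06 -0.06] [ 0.0045 -0.     -1.    ]
(0.001, -0.001) 36.67 err 0.0001 -0.0005 z 0.1201 [ 0.3  0.2 -1.3] [-0.04 -0.14  0.01] [ 4.6e-03  5.0e-04 -1.0e+00]
scene grip [(array([264.6, 228.3]), 0.64)] pred [264.8 229.1]
scene window [(array([265.6, 251.4]), 0.69), (array([164.5, 183.4]), 0.18)] pred [266.2 252.6]
side grip [(array([311. , 177.2]), 0.62)] pred [311.6 178.4]
side window [(array([308.8, 205.1]), 0.47)] pred [310.6 203.3]
```

View pics/k.png

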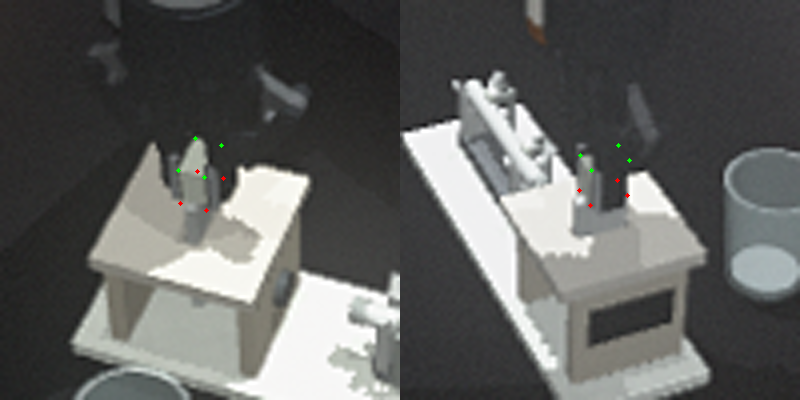

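The grip block's lower edge sits at the predicted 25 mm mark in both views, and the contact forces are near zero. The lamp is still in the clip, so I'm handing in.

```bash
python3 -c "
from h import *
sign_off();print(get_state()['clock'])"
```

```text
the job is handed in; nothing more can be done
the job is handed in; nothing more can be done
```

I handed the job in at about 37 s on the clock: the lamp is home in the fork clip with its lens towards the guard and released, and the plate is held upright in the slot with its window within about 1–2 mm of the beam height, as far as the camera views show; I have not been given a verdict.

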